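# Build the stepped centring stack on the record press

## Task

Make up the stepped centring stack on the hand press: thread the two loose white nylon adapters onto the arbor pin of the drawn-out sliding table, the wider one first and the narrower one on top of it. Then slide the table fully home under the ram and bring the press lever down until the ram has driven both adapters right down onto the collar; let the lever come back up, and leave the other things on the bench where they stand.

Things in the scene. Friction and masses are not known exactly. Their poses are not given: they have to be found in the camera images.
- wide_mid (a point): centre (half-way up) of the wider loose white nylon centre adapter: a ring 52 mm in outer diameter, 12 mm thick, with a 9.6 mm through bore, lying flat on the bench (bench top at z = 0); z is its axis; about 28 g
- narrow_mid (a point): centre (half-way up) of the narrower loose white nylon centre adapter: a ring 38 mm in outer diameter, 12 mm thick, with a 9.6 mm through bore, lying flat on the bench; z is its axis; about 16 g
- seat (a point): on the axis of the upright steel arbor pin, at the top face of the fixed white nylon base collar (68 mm across, 10 mm thick) that carries the adapters; 41 mm above the bench; moves with the sliding table. z is up along the pin, x the direction in which the table slides home (to the press column). Fully down, the adapters' centres are 6 mm and 18 mm above this point
- pin_tip (a point): top of the arbor pin, on its axis, 95 mm above the bench, 54 mm above seat. The pin is 8 mm thick; its top 12 mm taper to a blunt tip 2.4 mm across. Same axes as seat
- balls (a point): on the pin's axis, 16 mm above seat, at the middle of three spring balls that stick 2.5 mm out of the pin. An adapter let go on the pin stops on them with its underside about 19 mm above seat (the second rests on the first) and takes about 5 to 8 N to be pushed down past them. Same axes as seat
- slide (a joint): travel of the sliding table, m: 0 = drawn right out (arbor 150 mm in front of the ram axis), 0.15 = home against its stop, arbor exactly under the ram. It is stiff by friction (about 2 N) and stays where it is left; starts between 0 and 0.03
- push_plate (a point): centre of the outer (front) face of the upright steel push plate on the table's front edge, 92 mm in front of the arbor, 49 mm above the bench. The plate is 70 mm wide, 8 mm thick, from 31 to 66 mm above the bench. Same axes as seat: push on this face along +x. Guide rails 31 mm high, 102 mm apart, flank the table; the base under it is 18 mm high
- press: small green C-frame hand press, bolted down; origin on the bench on the ram axis, x points back to the column, z up; its front is at -x, and its lever is on its -y side. Base 385 x 130 mm (from 258 mm in front of the origin to 128 mm behind). The head is 62 mm wide, from 140 to 215 mm above the bench, and its front face is 44 mm in front of the origin
- ram: steel ram of the press; origin at the centre of its lower face, 101 mm above the bench with the lever up. Nose 28 mm across and hollow, so it passes over the pin and presses on the adapter. It moves straight down 32 mm per radian of the lever, 40 mm at most
- lever (a joint): angle of the press lever, rad: 0 = up (rest, bar rising 55 degrees from level, towards the press's front), growing as it is pulled forward and down, stop at 1.26. At 0.96 the bar is level. A spring lifts it back to 0 when let go. The ram comes onto adapters resting on the spring balls at about 0.54, and stands on the fully seated pair at about 1.13. 3 to 7 N at lever_grip is enough
- lever_grip (a point): point on the centre line of the lever bar (round, 14 mm thick), 135 mm from the pivot, where one pushes it; a black ball 32 mm across is centred 37 mm further out. The bar swings in a vertical plane 85 mm to the side of the ram axis. The x, y, z axes are those of the press when the lever is at 0
- lever_pivot (a point): lever's pivot, 178 mm above the bench, at x = +30 mm, y = -85 mm in the press frame; the hinge axis is the press's -y axis. Same axes as the press
- weight: bystander: black rubber roll-weight standing on end, 48 mm thick, 112 mm high, origin at the underside
- jar: bystander: small amber glass jar with black cap, 44 mm across, 65 mm high, origin at the underside
- brush: bystander: record brush, 34 x 110 x 26 mm, wooden back up, origin at the underside
- wide: the wider adapter as a whole; origin at the centre of its underside
- narrow: the narrower adapter as a whole; origin at the centre of its underside
There are look-alikes about, which are no part of the job. What is shaped like the wide but green or turquoise is not meant.

How it is judged:
By the outcome, as a careful person would: the job done as asked, in the order asked, and still so for the second after the job is handed in, with the robot touching nothing.
It also fails if it takes over 72 s, if anything falls off the work surface, if the arm or the gripper's body presses on something with over 40 N, if the wrist force passes 120 N, or if a joint passes its speed limit or range.

## Robot

A 6-joint arm with a two-finger parallel gripper is mounted at the origin on the work surface. World frame = base frame: x ahead of the robot, y to its left, z up, the work surface at z = 0. Lengths are in mm, angles in degrees, forces in N, time in s.
With the tool pointing down it reaches from about 425 to 1125 mm from the base axis. Payload 14.9 kg.
Tool frame: the origin (TCP) lies on the centre line of the jaws, within the pads' length; the fingertips stand 14 mm ahead of it and the grasp point (between the pads) lies 5 mm behind it (env.tip_extent is the distance from the TCP to the fingertips, in mm); z points along the fingers, y is the direction in which the jaws open and shut (so a half turn about z gives the same grasp; the last joint's range is limited). The gripper opens to 91 mm and grips with 3 to 60 N. Pads are 32 mm wide; open, the fingers measure 118 mm over their backs; the gripper's body (76 mm by 178 mm) begins 60 mm behind the grasp point.
Start: joints at [64.67, 21.709, 99.362, -0, 58.929, -1.908], TCP at [278.264, 642.329, 227.932] pointing down, gripper open.
Joint ranges: [-158.91, 158.91], [-42.39, 125.64], [0.06, 152.35], [-60.88, 240.88], [17.5, 164.5], [-176.32, 176.32]. Speed limits (degrees/s): [108.29, 108.29, 136.94, 180, 180, 180].

## Interface

Orientations are given as [roll, pitch, yaw] about the fixed x, y, z axes, in that order (R = Rz(yaw) Ry(pitch) Rx(roll)).
In Python, from bench import status, viewer, workorder, env gives the robot as it stands.
- The arm moves only by the tool arm_command, never from a script. Its argument "deltas" is a list of rows, each a list of 5 numbers: the finger opening in m, from 0 to 0.0912, then the shift along the tool's x, y, z in m, then the turn about the tool's z in degrees. In form: [[jaw, tx, ty, tz, spin], ...]. A call has 1 to 5 rows; each row shifts and turns the pose as measured when the row begins, along the tool's axes as they then stand; what a row does not reach is not made up. A row lasts 1/8 s, in which the tool goes at most 62.5 mm and 10.7 degrees, less where a joint would pass 70% of its speed; a pose out of reach is approached as far as the arm can. A call with a gripper value outside its range is refused whole. The fingers move at their own pace and stop on an object; the grip force is fixed at half the most. Time passes only in rows, so rows that do not move let the fingers close. It gives the time, the measured TCP pose, the force and the opening at its end, in the units of the state.
- status.get_obs(): the state, without advancing time (a new reading comes with each control period).
- viewer.snapshot(name): name is "side" or "top"; returns the picture (400x640x3 uint8, red, green, blue); there is no depth.
- viewer.camera_info(name): a dict with "fov_y" (degrees; the focal length in pixels is half the picture's height over the tangent of half this angle, whatever the lens; pixels are square), "cx", "cy" (the principal point, pixels), "view" (4x4, takes a point from world to camera coordinates). Camera axes: x right, y down, z forward; pixel columns grow to the right and rows downward; lengths in mm; the calibration is good to about 2 mm. A picture is of the moment at which its call begins. camera_info takes no time and is no camera call.
- workorder.finish_job(): hands the job in, once; it reports no verdict.
The state is a dict: "time": time; "joint_pos": joint angles; "joint_vel": joint speeds; "joint_torque": joint torques, N m; "position": TCP position; "ee_rot": TCP orientation; "ft_force": force on the tool from outside, world axes, zero at the start; "moment": the same for the moment, N m; "opening": opening from 0.0 (shut) to 1.0 (fully open).
Only numpy, scipy, OpenCV 4.12 (cv2) and the standard library are available. Lean on these libraries where they do the work, as an engineer would, in place of code of your own. Each camera call takes 0.05 s, during which the arm holds its last target. There are 200 camera calls.

## Working session

There is one attempt and no reset: what is moved stays moved. The work goes in short steps, Python scripts to look and compute and a tool call to move; the robot and the scene stay as the last step left them, time stands still between calls to the robot, and variables do not carry over. Pictures are saved under pics/ and viewed, about 8 in all and at most 12, crops included, and the job is handed in when it is done.

Besides the shell and the picture viewer there is one more tool, called after "Call:" as name(argument=value, ...), one argument or row to a line, values as JSON. arm_command: Moves the arm, as the interface text tells. Its arguments: {"type":"object","properties":{"deltas":{"type":"array"}},"required":["deltas"]}

```bash
ls; mkdir -p pics; python3 - <<'E'
from bench import status, viewer, env
import cv2,numpy as np
for n in("side","top"):
    im=viewer.snapshot(n); cv2.imwrite(f"pics/{n}0.png",im[:,:,::-1]); print(n,viewer.camera_info(n))
o=status.get_obs();print(o)
E
```

```text
pics
side {'fov_y': 52.54065733213486, 'cx': 316.3621941440533, 'cy': 199.94062582487618, 'view': array([[ 9.59553169e-01, -2.81365438e-01,  9.55018790e-03,
        -5.30802708e+02],
       [-1.69476201e-01, -6.04394674e-01, -7.78450316e-01,
         1.89061166e+02],
       [ 2.24801097e-01,  7.45345938e-01, -6.27633571e-01,
         9.98820070e+02],
       [ 0.00000000e+00,  0.00000000e+00,  0.00000000e+00,
         1.00000000e+00]])}
top {'fov_y': 49.31971846328031, 'cx': 317.84125824912354, 'cy': 200.27183872583353, 'view': array([[ 3.28155983e-03, -9.99994355e-01, -7.21922705e-04,
        -9.29482657e+01],
       [-9.89649178e-01, -3.14403402e-03, -1.43473412e-01,
         5.26080225e+02],
       [ 1.43470333e-01,  1.18526680e-03, -9.89653909e-01,
         1.15882158e+03],
       [ 0.00000000e+00,  0.00000000e+00,  0.00000000e+00,
         1.00000000e+00]])}
{'time': 0.1, 'joint_pos': array([ 6.46688995e+01,  2.17349327e+01,  9.93917547e+01,  3.74038318e-04,
        5.89284885e+01, -1.90919138e+00]), 'joint_vel': array([ 0.07416805, -0.09179278, -0.13777524, -0.0176894 , -0.010026  ,
        0.06590732]), 'joint_torque': array([ 3.44286935e-03, -7.65043616e+01, -4.35284901e+01,  6.52846321e-02,
        3.98654840e-02, -3.04004834e-05]), 'position': array([278.12343292, 642.01086657, 227.36528264]), 'ee_rot': array([-1.79944865e+02, -2.15822267e-03,  1.56577897e+02]), 'ft_force': array([-0.32112651, -0.0411969 ,  0.11282853]), 'moment': array([-0.02411201,  0.0734121 ,  0.03541372]), 'opening': 0.9979133297683216}
```

View pics/side0.png

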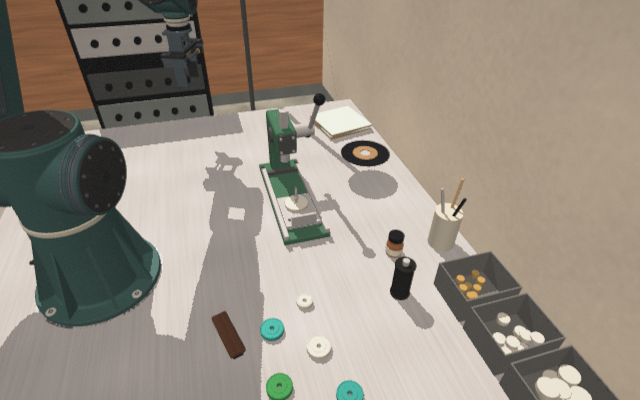

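View pics/top0.png

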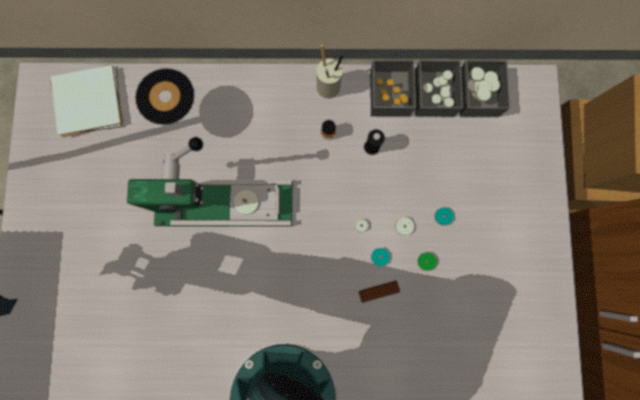

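```bash
cat > h.py <<'E'
import numpy as np, cv2
from bench import status, viewer
from scipy.spatial.transform import Rotation as Ro
def cam(n):
    c=viewer.camera_info(n); f=200/np.tan(np.radians(c['fov_y']/2)); return f,c['cx'],c['cy'],np.array(c['view'])
def ray(n,u,v):
    f,cx,cy,V=cam(n); R=V[:3,:3]; d=R.T@np.array([(u-cx)/f,(v-cy)/f,1]); return -R.T@V[:3,3], d/np.linalg.norm(d)
def onz(n,p,z):
    o,d=ray(n,*p); return o+d*(z-o[2])/d[2]
def tri(p,q):  # side px, top px
    A=np.zeros((3,3));b=np.zeros(3);L=[]
    for n,x in(("side",p),("top",q)):
        o,d=ray(n,*x);M=np.eye(3)-np.outer(d,d);A+=M;b+=M@o;L.append((M,o))
    X=np.linalg.solve(A,b); return X,[np.linalg.norm(M@(X-o)) for M,o in L]
def proj(n,X):
    f,cx,cy,V=cam(n); c=V[:3,:3]@np.asarray(X,float)+V[:3,3]; return np.array([f*c[0]/c[2]+cx,f*c[1]/c[2]+cy])
def crop(im,x0,y0,x1,y1,k,name):
    cv2.imwrite(f"pics/{name}.png",cv2.resize(im[y0:y1,x0:x1,::-1],None,fx=k,fy=k,interpolation=cv2.INTER_CUBIC))
def tool(X):  # offset to world point in tool axes (mm)
    o=status.get_obs(); R=Ro.from_euler('xyz',o['ee_rot'],degrees=True).as_matrix(); return R.T@(np.asarray(X)-o['position']), R
def blob(im,win,mask):
    x0,y0,x1,y1=win; m=mask(im[y0:y1,x0:x1].astype(int)).astype(np.uint8)
    n,l,s,c=cv2.connectedComponentsWithStats(m)
    return [(int(s[i,4]),(c[i]+[x0,y0]).round(2),s[i,:4]+[x0,y0,0,0]) for i in range(1,n) if s[i,4]>12]
E
python3 - <<'E'
from h import *
a=viewer.snapshot("side");b=viewer.snapshot("top")
crop(b,120,130,320,240,4,"topc"); crop(a,250,90,345,250,3.7,"sidec")
for n,im,w in(("top",b,(350,212,418,240)),("side",a,(290,285,340,365))):
    print(n,im[w[1]+2,w[0]+2],im[226 if n=="top" else 352,398 if n=="top" else 318])
    hsv=lambda x:(x[...,0]>x[...,2]+14)&(x.min(-1)>120)
    for r in blob(im,w,hsv):print(r)
    print(im[226,350:418].tolist() if n=="top" else im[302,290:340].tolist())
E
```

```text
top [173 165 158] [186 195 171]
(1433, array([382.58, 225.58]), array([350, 212,  68,  28]))
[[173, 164, 156], [172, 165, 157], [174, 164, 157], [171, 164, 156], [166, 164, 150], [167, 169, 150], [177, 182, 160], [185, 192, 169], [180, 191, 163], [171, 178, 158], [154, 158, 141], [140, 141, 128], [146, 146, 133], [167, 172, 155], [181, 190, 166], [183, 193, 170], [174, 180, 158], [159, 163, 143], [146, 144, 133], [123, 120, 113], [127, 119, 111], [157, 149, 143], [169, 160, 155], [175, 168, 161], [181, 173, 164], [175, 167, 162], [174, 166, 159], [175, 165, 158], [175, 168, 162], [173, 163, 157], [174, 166, 159], [172, 166, 158], [176, 169, 160], [179, 166, 160], [176, 167, 158], [178, 168, 160], [172, 165, 157], [175, 164, 158], [174, 162, 159], [171, 163, 153], [177, 165, 159], [176, 164, 159], [173, 164, 155], [174, 165, 158], [166, 159, 148], [162, 160, 147], [170, 174, 154], [181, 191, 169], [186, 195, 171], [184, 190, 167], [187, 197, 171], [184, 193, 169], [173, 180, 157], [149, 151, 136], [130, 128, 115], [131, 129, 116], [158, 164, 142], [179, 187, 166], [183, 192, 168], [18
[... 394 characters left out ...]
6], [235, 232, 216], [238, 236, 222], [239, 236, 223], [238, 235, 221], [233, 229, 215], [230, 225, 210], [228, 223, 209], [226, 221, 202], [239, 236, 223], [239, 236, 223], [238, 234, 220], [228, 223, 205], [226, 220, 203], [175, 165, 152], [201, 188, 181], [224, 215, 208], [222, 215, 206], [223, 215, 206], [223, 215, 208], [225, 217, 209], [227, 217, 212], [224, 215, 208], [221, 213, 205], [220, 213, 202], [222, 212, 203], [222, 213, 204], [226, 217, 210], [227, 218, 212], [225, 217, 209], [225, 217, 210], [225, 216, 209], [222, 215, 206], [221, 212, 204], [220, 211, 201], [223, 213, 204], [222, 213, 205], [219, 209, 201], [218, 208, 199], [222, 213, 204], [221, 211, 203], [221, 213, 204]]
```

View pics/topc.png

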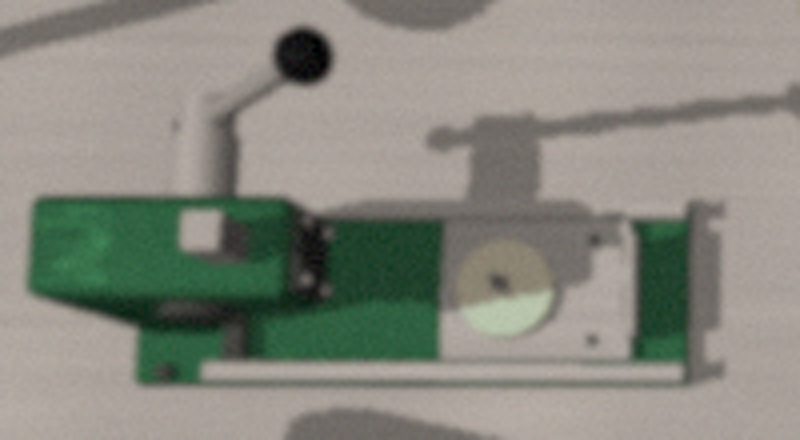

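View pics/sidec.png

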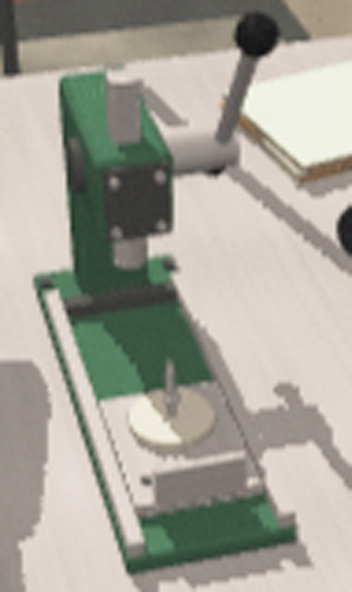

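```bash
python3 - <<'E'
from h import *
a=viewer.snapshot("side");b=viewer.snapshot("top")
ab=cv2.GaussianBlur(a,(3,3),0);bb=cv2.GaussianBlur(b,(3,3),0)
for n in("side","top"):print(n,(ray(n,320,200)[0]).round(0))
def rings(n,im,w,mk):
    x0,y0,x1,y1=w;m=mk(im[y0:y1,x0:x1].astype(int)).astype(np.uint8)
    for c in cv2.findContours(m,cv2.RETR_EXTERNAL,cv2.CHAIN_APPROX_NONE)[0]:
        if cv2.contourArea(c)<60: continue
        (u,v),r=cv2.minEnclosingCircle(c);M=cv2.moments(c);p=np.array([M['m10']/M['m00']+x0,M['m01']/M['m00']+y0])
        print(n,cv2.boundingRect(c),p.round(2),cv2.contourArea(c),"z8:",onz(n,p,8).round(1))
rings("top",bb,(350,212,420,240),lambda x:x[...,1]>x[...,0]+0)
rings("side",ab,(290,285,340,365),lambda x:(x[...,0]-x[...,2]<16.5)&(x[...,2]>206)|(x[...,2]<0))
# collar
rings("top",bb,(232,188,262,216),lambda x:x[...,1]>x[...,2]*1.08)
T=lambda x,y:np.array([x/4+120-.375,y/4+130-.375]); S=lambda x,y:np.array([x/3.7+250-.36,y/3.7+90-.36])
print("collar",onz("top",T(505,288),41), onz("side",S(171,416),41))
print("tip",tri(S(170,361),T(498,280)),onz("side",S(170,361),95),onz("top",T(498,280),95))
r1,r2=onz("top",T(203,371),31),onz("top",T(685,371),31);print("rail",r1,r2,np.degrees(np.arctan2(*(r1-r2)[[1,0]])))
print("ball",tri(S(256,33),T(303,55)))
print("siderail",onz("side",S(48,290),31),onz("side",S(137,545),31))
E
```

```text
side [ 317. -780.  779.]
top [ 355.  -93. 1222.]
top (5, 8, 13, 12) [361.3  225.29] 104.5 z8: [ 460.5 -212.8    8. ]
top (46, 5, 18, 18) [404.6  225.74] 229.5 z8: [ 459.6 -333.7    8. ]
side (27, 0, 23, 52) [329.62 308.56] 220.0 z8: [ 511.3 -250.     8. ]
side (0, 0, 44, 64) [308.13 322.66] 1034.0 z8: [ 454.3 -272.3    8. ]
top (1, 1, 26, 26) [245.92 201.61] 474.5 z8: [526.3 111.3   8. ]
collar [521.55727412 105.84906745  41.        ] [521.56692155 103.58940078  41.        ]
tip (array([520.19934291, 101.09929758,  96.48316614]), [np.float64(1.2174568628720757), np.float64(1.2174568628721996)]) [521.88509033 103.03680966  95.        ] [519.1970892  101.49426366  95.        ]
rail [464.81737317 313.14256379  31.        ] [465.87998457 -17.4725473   31.        ] 90.18415050210703
ball (array([606.9999324 , 170.20399244, 319.82390978]), [np.float64(0.35743500575882975), np.float64(0.3574350057588546)])
siderail [462.97859843 314.87799821  31.        ] [465.52876726 -19.24777697  31.        ]
```

```bash
cat >> h.py <<'E'
def plan(wps,step=60,sp=10):
    """wps: (x,y,z,yaw) world, prints rows tx,ty,tz(m),spin assuming ideal tracking"""
    o=status.get_obs(); p=np.array(o['position']); yaw=o['ee_rot'][2]
    print("t",o['time'],p.round(1),o['ee_rot'].round(2),"F",o['ft_force'].round(1),"op",round(o['opening']*91.2,1))
    for w in wps:
        q=np.array(w[:3],float); d=q-p; dy=(w[3]-yaw+180)%360-180
        n=max(1,int(np.ceil(max(np.linalg.norm(d)/step,abs(dy)/sp))))
        for i in range(n):
            c,s=np.cos(np.radians(yaw)),np.sin(np.radians(yaw)); v=d/n
            print([round((c*v[0]+s*v[1])/1000,4),round((s*v[0]-c*v[1])/1000,4),round(-v[2]/1000,4),round(-dy/n,1)]); yaw+=dy/n
        p=q; print('--')
E
python3 -c "
from h import *
plan([(330,560,400,130),(600,200,400,90),(600,-130,400,90),(460,-334,150,90)])"
```

```text
t 0.3 [278.2 642.2 227.7] [-179.98   -0.    156.58] F [-0.3  0.  -0.5] op 91.2
[np.float64(-0.02), np.float64(-0.0137), np.float64(-0.0431), np.float64(6.6)]
[np.float64(-0.0215), np.float64(-0.0113), np.float64(-0.0431), np.float64(6.6)]
[np.float64(-0.0227), np.float64(-0.0087), np.float64(-0.0431), np.float64(6.6)]
[np.float64(-0.0235), np.float64(-0.0061), np.float64(-0.0431), np.float64(6.6)]
--
[np.float64(-0.0562), np.float64(-0.0031), np.float64(-0.0), np.float64(5.0)]
[np.float64(-0.0562), np.float64(0.0018), np.float64(-0.0), np.float64(5.0)]
[np.float64(-0.0558), np.float64(0.0067), np.float64(-0.0), np.float64(5.0)]
[np.float64(-0.055), np.float64(0.0116), np.float64(-0.0), np.float64(5.0)]
[np.float64(-0.0538), np.float64(0.0163), np.float64(-0.0), np.float64(5.0)]
[np.float64(-0.0522), np.float64(0.021), np.float64(-0.0), np.float64(5.0)]
[np.float64(-0.0502), np.float64(0.0254), np.float64(-0.0), np.float64(5.0)]
[np.float64(-0.0478), np.float64(0.0297), np.float64(-0.0), np.float64(5.0)]
--
[np.float64(-0.055), np.float64(-0.0), np.float64(-0.0), np.float64(0.0)]
[np.float64(-0.055), np.float64(-0.0), np.float64(-0.0), np.float64(0.0)]
[np.float64(-0.055), np.float64(-0.0), np.float64(-0.0), np.float64(0.0)]
[np.float64(-0.055), np.float64(-0.0), np.float64(-0.0), np.float64(0.0)]
[np.float64(-0.055), np.float64(-0.0), np.float64(-0.0), np.float64(0.0)]
[np.float64(-0.055), np.float64(-0.0), np.float64(-0.0), np.float64(0.0)]
--
[np.float64(-0.034), np.float64(-0.0233), np.float64(0.0417), np.float64(0.0)]
[np.float64(-0.034), np.float64(-0.0233), np.float64(0.0417), np.float64(0.0)]
[np.float64(-0.034), np.float64(-0.0233), np.float64(0.0417), np.float64(0.0)]
[np.float64(-0.034), np.float64(-0.0233), np.float64(0.0417), np.float64(0.0)]
[np.float64(-0.034), np.float64(-0.0233), np.float64(0.0417), np.float64(0.0)]
[np.float64(-0.034), np.float64(-0.0233), np.float64(0.0417), np.float64(0.0)]
--
```

Call:
arm_command(
  deltas=[
    [0.07,-0.02,-0.014,-0.043,6.6],
    [0.07,-0.022,-0.011,-0.043,6.6],
    [0.07,-0.023,-0.009,-0.043,6.6],
    [0.07,-0.024,-0.006,-0.043,6.6],
    [0.07,-0.056,-0.003,0,5],
  ],
)

```text
time: 0.92
position: [364.5, 512.0, 404.3]
ee_rot: [-179.9, 0.1, 124.4]
ft_force: [1.4, -0.0, -0.4]
opening: 0.764
```

Call:
arm_command(
  deltas=[
    [0.07,-0.056,0.002,0,5],
    [0.07,-0.056,0.007,0,5],
    [0.07,-0.055,0.012,0,5],
    [0.07,-0.054,0.016,0,5],
    [0.07,-0.052,0.021,0,5],
  ],
)

```text
time: 1.55
position: [534.0, 277.3, 406.3]
ee_rot: [179.9, 0.0, 98.7]
ft_force: [0.8, 1.0, -0.3]
opening: 0.77
```

Call:
arm_command(
  deltas=[
    [0.07,-0.06,0.01,0,4.3],
    [0.07,-0.06,0.0,0,4.4],
    [0.07,-0.06,0,0,0],
    [0.07,-0.06,0,0,0],
    [0.07,-0.06,0,0,0],
  ],
)

```text
time: 2.17
position: [557.0, -29.5, 406.5]
ee_rot: [179.8, 0.0, 89.6]
ft_force: [0.7, -0.3, 0.4]
opening: 0.767
```

Call:
arm_command(
  deltas=[
    [0.07,-0.06,0,0,0],
    [0.07,-0.06,0,0,0],
    [0.07,-0.04,-0.03,0.04,0],
    [0.07,-0.04,-0.03,0.04,0],
    [0.07,-0.03,-0.02,0.05,0],
  ],
)

```text
time: 2.8
position: [477.3, -265.8, 280.9]
ee_rot: [179.4, 0.2, 89.5]
ft_force: [1.7, -2.6, -0.6]
opening: 0.771
```

```bash
python3 -c "
from h import *
plan([(460,-333.7,100,90)])"
```

```text
t 2.8 [ 477.3 -265.8  280.9] [179.36   0.25  89.48] F [ 1.7 -2.6 -0.6] op 70.3
[np.float64(-0.017), np.float64(-0.0042), np.float64(0.0452), np.float64(-0.1)]
[np.float64(-0.017), np.float64(-0.0042), np.float64(0.0452), np.float64(-0.1)]
[np.float64(-0.017), np.float64(-0.0042), np.float64(0.0452), np.float64(-0.1)]
[np.float64(-0.017), np.float64(-0.0043), np.float64(0.0452), np.float64(-0.1)]
--
```

Call:
arm_command(
  deltas=[
    [0.07,-0.017,-0.004,0.045,0],
    [0.07,-0.017,-0.004,0.045,0],
    [0.07,-0.017,-0.004,0.045,0],
    [0.07,-0.017,-0.004,0.045,-0.4],
    [0.07,0,0,0,0],
  ],
)

```text
time: 3.42
position: [458.7, -337.4, 93.4]
ee_rot: [179.5, 0.1, 89.7]
ft_force: [0.1, 0.4, -0.6]
opening: 0.767
```

```bash
python3 -c "
from h import *
plan([(460,-333.7,17,90)],step=30)
a=viewer.snapshot('side');crop(a,255,280,385,395,5,'s1')"
```

```text
t 3.425 [ 458.7 -337.4   93.4] [1.795e+02 1.400e-01 8.967e+01] F [ 0.1  0.4 -0.6] op 70.0
[np.float64(0.0012), np.float64(0.0004), np.float64(0.0255), np.float64(-0.1)]
[np.float64(0.0012), np.float64(0.0004), np.float64(0.0255), np.float64(-0.1)]
[np.float64(0.0012), np.float64(0.0004), np.float64(0.0255), np.float64(-0.1)]
--
```

View pics/s1.png

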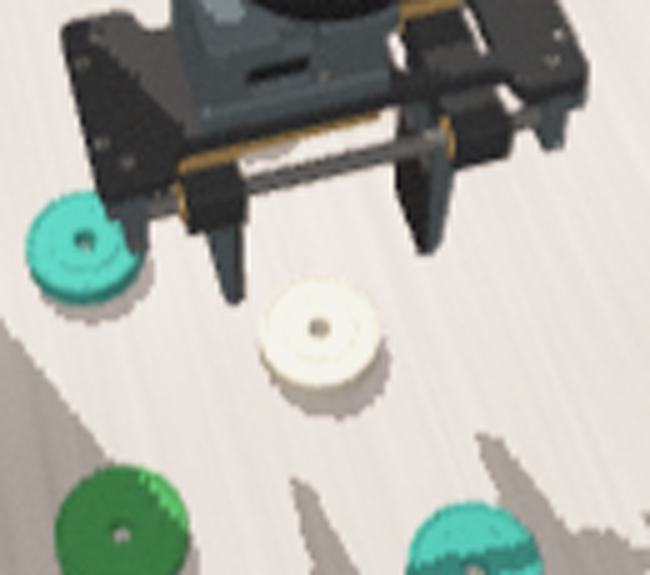

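```bash
python3 -c "
from h import *
print(onz('side',(319/5+255-.4,327/5+280-.4),12))
b=viewer.snapshot('side');print(onz('side',(304.6,300.6),12))"
```

```text
[ 459.85571456 -332.98042233   12.        ]
[ 461.47379986 -215.96577758   12.        ]
```

Call:
arm_command(
  deltas=[
    [0.07,0.002,0.001,0.03,0],
    [0.07,0.002,0,0.03,0],
    [0.07,0.0,0,0.01,0],
    [0.07,0,0,0.0,0],
  ],
)

```text
time: 4.03
position: [468.4, -335.9, 34.5]
ee_rot: [178.7, 0.8, 89.8]
ft_force: [-0.4, 0.4, -0.4]
opening: 0.771
```

Call:
arm_command(
  deltas=[
    [0.07,0,0,0,0],
    [0.07,0,0,0,0],
  ],
)

```text
time: 4.28
position: [469.8, -336.7, 37.1]
ee_rot: [178.5, 0.9, 89.8]
ft_force: [-0.6, 0.4, -0.1]
opening: 0.768
```

```bash
python3 -c "
from h import *
o=status.get_obs();print(o['joint_pos'].round(2),o['joint_vel'].round(2))
plan([(460,-333.4,17,90)],step=30)"
```

```text
[-38.03  27.33 117.17   0.37  33.82 -38.15] [ 0.05 -0.75 -0.26  0.01  0.3   0.1 ]
t 4.275 [ 469.8 -336.7   37.1] [178.54   0.88  89.81] F [-0.6  0.4 -0.1] op 70.0
[np.float64(0.0032), np.float64(-0.0098), np.float64(0.0201), np.float64(-0.2)]
--
```

Call:
arm_command(
  deltas=[
    [0.07,0.003,-0.01,0.02,0],
  ],
)

```text
time: 4.4
position: [461.8, -335.1, 18.6]
ee_rot: [178.3, 1.0, 89.8]
ft_force: [1.0, 0.7, -0.9]
opening: 0.766
```

Call:
arm_command(
  deltas=[
    [0.07,0,0,0,0],
  ],
)

```text
time: 4.53
position: [460.9, -334.5, 18.1]
ee_rot: [178.4, 1.0, 89.8]
ft_force: [-0.7, -0.5, 0.2]
opening: 0.766
```

Call:
arm_command(
  deltas=[
    [0.07,0,0,0,0],
  ],
)

```text
time: 4.65
position: [461.6, -335.0, 19.0]
ee_rot: [178.4, 1.0, 89.8]
ft_force: [0.1, 0.3, 0.3]
opening: 0.768
```

Call:
arm_command(
  deltas=[
    [0.07,0.001,-0.002,0.0035,0],
    [0.04,0.0005,-0.0008,0.001,0],
    [0.04,0.0,-0.0006,0.001,0],
    [0.04,0,-0.0006,0.001,0],
    [0.04,0,-0.0006,0.001,0],
  ],
)

```text
time: 5.28
position: [457.1, -334.0, 15.0]
ee_rot: [178.5, 0.9, 89.8]
ft_force: [1.6, 7.7, 17.1]
opening: 0.56
```

Call:
arm_command(
  deltas=[
    [0.04,0,0,-0.02,0],
    [0.04,0,0,-0.05,0],
    [0.04,0,0,-0.05,0],
  ],
)

```text
time: 5.65
position: [452.5, -330.7, 135.1]
ee_rot: [178.8, 0.7, 89.8]
ft_force: [0.5, -0.1, 0.7]
opening: 0.557
```

```bash
python3 -c "
from h import *
plan([(521,104,180,90)])"
```

```text
t 5.65 [ 452.5 -330.7  135.1] [178.78   0.72  89.83] F [ 0.5 -0.1  0.7] op 50.8
[np.float64(0.0544), np.float64(0.0084), np.float64(-0.0056), np.float64(-0.0)]
[np.float64(0.0544), np.float64(0.0084), np.float64(-0.0056), np.float64(-0.0)]
[np.float64(0.0544), np.float64(0.0084), np.float64(-0.0056), np.float64(-0.0)]
[np.float64(0.0544), np.float64(0.0085), np.float64(-0.0056), np.float64(-0.0)]
[np.float64(0.0544), np.float64(0.0085), np.float64(-0.0056), np.float64(-0.0)]
[np.float64(0.0543), np.float64(0.0085), np.float64(-0.0056), np.float64(-0.0)]
[np.float64(0.0543), np.float64(0.0085), np.float64(-0.0056), np.float64(-0.0)]
[np.float64(0.0543), np.float64(0.0085), np.float64(-0.0056), np.float64(-0.0)]
--
```

Call:
arm_command(
  deltas=[
    [0.04,0.054,0.008,-0.006,0],
    [0.04,0.054,0.008,-0.006,0],
    [0.04,0.054,0.008,-0.006,0],
    [0.04,0.054,0.008,-0.006,0],
    [0.04,0.054,0.008,-0.006,0],
  ],
)

```text
time: 6.28
position: [496.1, -57.2, 168.3]
ee_rot: [178.2, 1.0, 89.5]
ft_force: [1.1, -0.3, -0.0]
opening: 0.56
```

Call:
arm_command(
  deltas=[
    [0.04,0.054,0.008,-0.006,0],
    [0.04,0.054,0.008,-0.004,0],
    [0.04,0.03,0.005,0.0,0],
    [0.04,0,0,0,0],
    [0.04,0,0,0,0],
  ],
)

```text
time: 6.9
position: [518.6, 88.6, 178.4]
ee_rot: [178.1, 1.0, 89.7]
ft_force: [-0.1, -0.4, -1.3]
opening: 0.561
```

```bash
python3 -c "
from h import *
plan([(521,103.5,125,90)])"
```

```text
t 6.9 [518.6  88.6 178.4] [178.07   0.98  89.73] F [-0.1 -0.4 -1.3] op 51.2
[np.float64(0.0149), np.float64(0.0023), np.float64(0.0534), np.float64(-0.3)]
--
```

Call:
arm_command(
  deltas=[
    [0.04,0.015,0.003,0.03,0.3],
    [0.04,0,-0.001,0.025,0],
    [0.04,0,-0.001,0.001,0],
  ],
)

```text
time: 7.28
position: [522.0, 100.1, 121.6]
ee_rot: [178.0, 1.0, 89.2]
ft_force: [0.6, -0.1, -0.8]
opening: 0.565
```

```bash
python3 -c "
from h import *
plan([(521,103.5,125,90)])
a=viewer.snapshot('side');crop(a,250,130,350,220,7,'s2')
b=viewer.snapshot('top');crop(b,180,150,300,240,5,'t2')"
```

```text
t 7.275 [522.  100.1 121.6] [178.     0.97  89.23] F [ 0.6 -0.1 -0.8] op 51.5
[np.float64(0.0034), np.float64(-0.001), np.float64(-0.0034), np.float64(-0.8)]
--
```

View pics/s2.png

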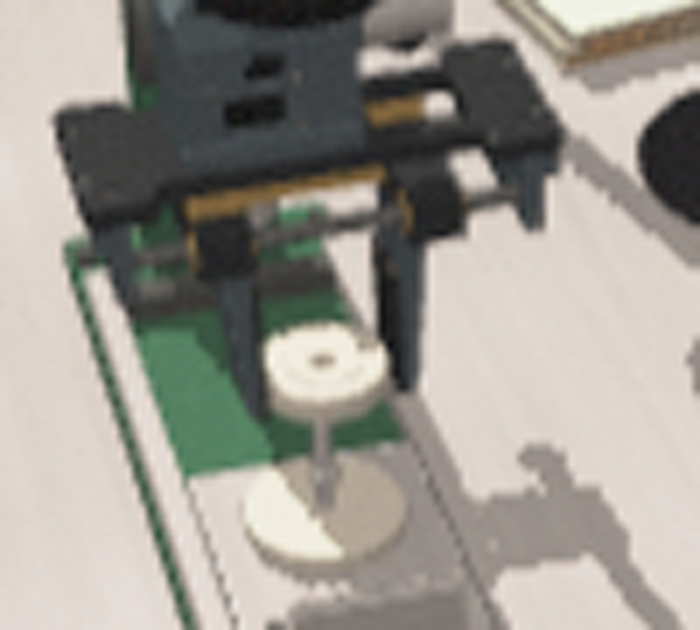

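```bash
python3 -c "
from h import *
o,R=tool((0,0,0)); p=status.get_obs()['position']
print('tip pt',onz('side',(322/7+250-.43,360/7+130-.43),118.6), 'toolz',R[:,2], 'ring by grasp ~',p+R@[1,0,9])
# pin base column & collar in side
print('pintip side',onz('side',(295.6,187.2),95))
"
```

```text
tip pt [521.65930067 100.11912513 118.6       ] toolz [ 0.03700241 -0.01699735 -0.99917061] ring by grasp ~ [523.2673875  101.30890017 114.16609236]
pintip side [521.93144791 103.06028329  95.        ]
```

Call:
arm_command(
  deltas=[
    [0.04,0.0035,-0.001,0.002,-0.8],
    [0.04,0.0005,-0.001,0.001,0],
  ],
)

```text
time: 7.62
position: [522.0, 104.2, 121.7]
ee_rot: [177.7, 1.0, 90.0]
ft_force: [-0.7, 0.2, -0.0]
opening: 0.561
```

Call:
arm_command(
  deltas=[
    [0.04,-0.0008,-0.0018,0.009,0],
    [0.04,0,-0.0012,0.009,0],
  ],
)

```text
time: 7.88
position: [520.2, 103.3, 103.8]
ee_rot: [177.6, 0.9, 90.0]
ft_force: [1.4, 2.8, 1.9]
opening: 0.561
```

Call:
arm_command(
  deltas=[
    [0.04,0,0.0005,0.009,0],
    [0.04,0,-0.0005,0.008,0],
  ],
)

```text
time: 8.12
position: [521.4, 103.2, 85.5]
ee_rot: [177.6, 0.9, 90.0]
ft_force: [1.1, 2.3, 0.4]
opening: 0.564
```

Call:
arm_command(
  deltas=[
    [0.04,0,-0.0008,0.0085,0],
    [0.07,0,-0.0008,0.001,0],
    [0.07,0,-0.0008,0.001,0],
    [0.07,0,-0.0008,0.001,0],
  ],
)

```text
time: 8.62
position: [517.7, 102.7, 72.1]
ee_rot: [177.7, 0.9, 90.0]
ft_force: [-0.7, 0.7, -0.4]
opening: 0.767
```

Lift and check, heading for the narrow one.

Call:
arm_command(
  deltas=[
    [0.07,0,0.003,-0.03,0],
    [0.07,0,0,-0.055,0],
    [0.07,0,0,-0.03,0],
    [0.055,-0.06,-0.005,-0.0,0],
    [0.055,-0.06,-0.005,-0.0,0],
  ],
)

```text
time: 9.25
position: [505.8, -15.4, 193.3]
ee_rot: [177.7, 1.0, 90.4]
ft_force: [0.8, -0.1, -1.1]
opening: 0.606
```

```bash
python3 -c "
from h import *
plan([(461,-215,120,90)])
a=viewer.snapshot('side');crop(a,250,130,350,250,5,'s3')
o,R=tool((0,0,0));print(R[:,2])"
```

```text
t 9.25 [505.8 -15.4 193.3] [177.67   0.99  90.4 ] F [ 0.8 -0.1 -1.1] op 55.3
[np.float64(-0.0498), np.float64(-0.0115), np.float64(0.0183), np.float64(0.1)]
[np.float64(-0.0498), np.float64(-0.0115), np.float64(0.0183), np.float64(0.1)]
[np.float64(-0.0499), np.float64(-0.0114), np.float64(0.0183), np.float64(0.1)]
[np.float64(-0.0499), np.float64(-0.0113), np.float64(0.0183), np.float64(0.1)]
--
[ 0.04070953 -0.01820756 -0.99900511]
```

View pics/s3.png

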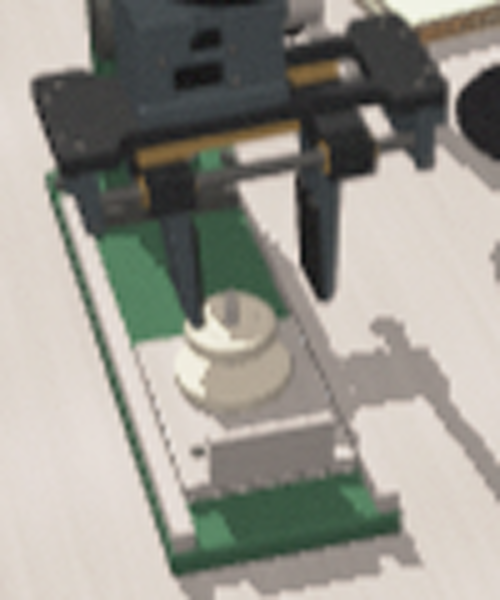

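Call:
arm_command(
  deltas=[
    [0.055,-0.05,-0.012,0.018,0.1],
    [0.055,-0.05,-0.012,0.018,0.1],
    [0.055,-0.05,-0.012,0.018,0],
    [0.055,-0.048,-0.011,0.018,0],
    [0.055,0,0,0.001,0],
  ],
)

```text
time: 9.93
position: [460.3, -227.5, 122.1]
ee_rot: [177.4, 1.1, 89.9]
ft_force: [0.0, -0.6, 0.3]
opening: 0.603
```

```bash
python3 -c "
from h import *
plan([(461,-214,17,90)])
a=viewer.snapshot('side');crop(a,270,255,340,325,7,'s4')"
```

```text
t 9.925 [ 460.3 -227.5  122.1] [177.44   1.1   89.94] F [ 0.  -0.6  0.3] op 55.0
[np.float64(0.0068), np.float64(0.0003), np.float64(0.0525), np.float64(-0.0)]
[np.float64(0.0067), np.float64(0.0003), np.float64(0.0525), np.float64(-0.0)]
--
```

View pics/s4.png

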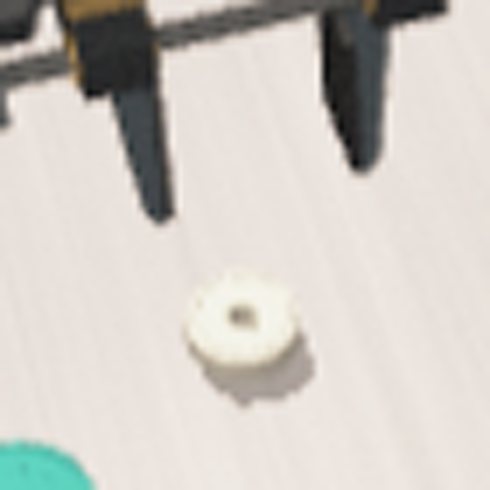

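Call:
arm_command(
  deltas=[
    [0.055,0.008,-0.003,0.045,0],
    [0.055,0.007,-0.004,0.045,0],
    [0.055,0,-0.001,0.001,0],
  ],
)

```text
time: 10.35
position: [459.0, -211.1, 31.3]
ee_rot: [177.2, 1.2, 90.1]
ft_force: [0.3, 0.4, 0.9]
opening: 0.6
```

```bash
python3 -c "
from h import *
print(onz('side',(241/7+270-.43,316/7+255-.43),12))
print(tool((460.5,-214,15.5))[0])"
```

```text
[ 460.78628526 -213.17411727   12.        ]
[-2.55116872  0.76358175 15.86702474]
```

Call:
arm_command(
  deltas=[
    [0.055,-0.002,0.0005,0.0155,0],
    [0.055,0,-0.0005,0.001,0],
  ],
)

```text
time: 10.6
position: [462.2, -213.8, 16.8]
ee_rot: [177.0, 1.3, 90.2]
ft_force: [0.9, 0.4, -0.2]
opening: 0.604
```

Call:
arm_command(
  deltas=[
    [0.025,-0.0002,-0.0015,0.001,0],
    [0.025,0,-0.0007,0.001,0],
    [0.025,0,-0.0007,0.001,0],
    [0.025,0,-0.0005,0.0005,0],
  ],
)

```text
time: 11.1
position: [461.2, -214.8, 16.1]
ee_rot: [176.8, 1.4, 90.1]
ft_force: [0.8, 1.7, 5.2]
opening: 0.399
```

Call:
arm_command(
  deltas=[
    [0.025,0,0,-0.02,0],
    [0.025,0,0,-0.055,0],
    [0.025,0,0,-0.055,0],
    [0.025,0.055,0.01,-0.03,0],
    [0.025,0.055,0.01,0,0],
  ],
)

```text
time: 11.72
position: [472.2, -102.8, 180.1]
ee_rot: [176.6, 1.4, 89.8]
ft_force: [1.5, 0.4, -0.0]
opening: 0.398
```

```bash
python3 -c "
from h import *
plan([(522,103,135,90)])"
```

```text
t 11.725 [ 472.2 -102.8  180.1] [176.6    1.38  89.77] F [ 1.5  0.4 -0. ] op 36.3
[np.float64(0.0515), np.float64(0.0122), np.float64(0.0113), np.float64(-0.1)]
[np.float64(0.0515), np.float64(0.0123), np.float64(0.0113), np.float64(-0.1)]
[np.float64(0.0515), np.float64(0.0124), np.float64(0.0113), np.float64(-0.1)]
[np.float64(0.0515), np.float64(0.0124), np.float64(0.0113), np.float64(-0.1)]
--
```

Call:
arm_command(
  deltas=[
    [0.025,0.052,0.012,0.005,0],
    [0.025,0.052,0.012,0.01,0],
    [0.025,0.052,0.012,0.01,0],
    [0.025,0.048,0.01,0.01,0],
    [0.025,0,-0.001,0.001,0],
  ],
)

```text
time: 12.35
position: [522.3, 109.2, 144.1]
ee_rot: [176.2, 1.4, 89.9]
ft_force: [-0.1, -1.0, 0.9]
opening: 0.401
```

```bash
python3 -c "
from h import *
plan([(521.5,103,125,90)])
a=viewer.snapshot('side');crop(a,265,160,325,220,8,'s5')"
```

```text
t 12.35 [522.3 109.2 144.1] [176.21   1.39  89.89] F [-0.1 -1.   0.9] op 36.6
[np.float64(-0.0062), np.float64(-0.0007), np.float64(0.0191), np.float64(-0.1)]
--
```

View pics/s5.png

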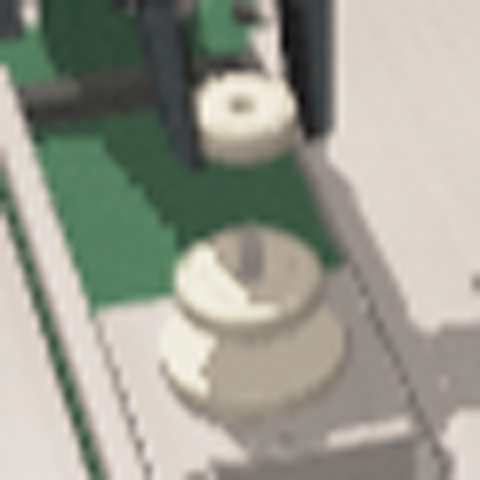

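```bash
python3 -c "
from h import *
print(onz('side',(241/8+265-.44,103/8+160-.44),140), onz('side',(250/8+265-.44,229/8+160-.44),95))
o,R=tool((0,0,0)); print(R[:,2], (status.get_obs()['position']).round(1))"
```

```text
[522.33476318 110.80346195 140.        ] [521.38858921  98.48456566  95.        ]
[ 0.06567239 -0.02463894 -0.997537  ] [521.8 108.  144.1]
```

Call:
arm_command(
  deltas=[
    [0.025,-0.0045,-0.002,0.012,0],
    [0.025,0,-0.002,0.011,0],
  ],
)

```text
time: 12.65
position: [519.2, 101.0, 120.7]
ee_rot: [176.1, 1.4, 89.8]
ft_force: [-0.7, 0.2, -0.7]
opening: 0.398
```

Call:
arm_command(
  deltas=[
    [0.025,0.0025,0.001,0.001,0],
    [0.025,0,-0.0007,0.001,0],
  ],
)

```text
time: 12.9
position: [519.0, 102.1, 117.5]
ee_rot: [176.2, 1.4, 89.6]
ft_force: [0.7, -0.4, 0.5]
opening: 0.399
```

Call:
arm_command(
  deltas=[
    [0.025,0.0012,0.0015,0.001,-0.3],
    [0.025,0.0003,0.0,0.001,0],
  ],
)

```text
time: 13.15
position: [521.0, 103.4, 115.8]
ee_rot: [176.2, 1.4, 89.9]
ft_force: [-0.3, -0.8, -0.5]
opening: 0.398
```

Now descend to ring bottom ≈90.

Call:
arm_command(
  deltas=[
    [0.025,0,-0.001,0.005,0],
    [0.025,0.0001,-0.0008,0.005,0],
  ],
)

```text
time: 13.4
position: [520.1, 103.4, 105.5]
ee_rot: [176.2, 1.4, 89.9]
ft_force: [-0.3, -0.2, -0.3]
opening: 0.398
```

Call:
arm_command(
  deltas=[
    [0.025,0.0002,0.0002,0.006,0],
    [0.025,0.0001,-0.0008,0.005,0],
  ],
)

```text
time: 13.65
position: [520.6, 103.4, 93.8]
ee_rot: [176.1, 1.4, 89.9]
ft_force: [2.7, -2.1, 1.4]
opening: 0.4
```

Call:
arm_command(
  deltas=[
    [0.025,0,0.0002,0.0035,0],
    [0.06,0.0001,-0.001,0.001,0],
    [0.06,0,-0.001,0.001,0],
    [0.06,0,-0.001,0.001,0],
    [0.06,0,-0.001,0,0],
  ],
)

```text
time: 14.28
position: [516.4, 103.3, 86.0]
ee_rot: [176.2, 1.4, 89.9]
ft_force: [0.0, -0.9, -0.2]
opening: 0.659
```

Call:
arm_command(
  deltas=[
    [0.06,0,0.004,-0.03,0],
    [0.06,0,0,-0.05,0],
    [0.03,-0.06,0,-0.01,0],
    [0.0,-0.06,-0.005,0,0],
    [0,-0.04,-0.005,0,0],
  ],
)

```text
time: 14.9
position: [504.8, -56.1, 183.5]
ee_rot: [176.1, 1.5, 90.3]
ft_force: [-0.3, 0.8, 0.2]
opening: 0.359
```

```bash
python3 -c "
from h import *
plan([(503,-35,54,90)])
a=viewer.snapshot('side');crop(a,265,150,345,250,6,'s6')"
```

```text
t 14.9 [504.8 -56.1 183.5] [176.09   1.49  90.28] F [-0.3  0.8  0.2] op 32.8
[np.float64(0.007), np.float64(-0.0006), np.float64(0.0432), np.float64(0.1)]
[np.float64(0.007), np.float64(-0.0006), np.float64(0.0432), np.float64(0.1)]
[np.float64(0.007), np.float64(-0.0006), np.float64(0.0432), np.float64(0.1)]
--
```

View pics/s6.png

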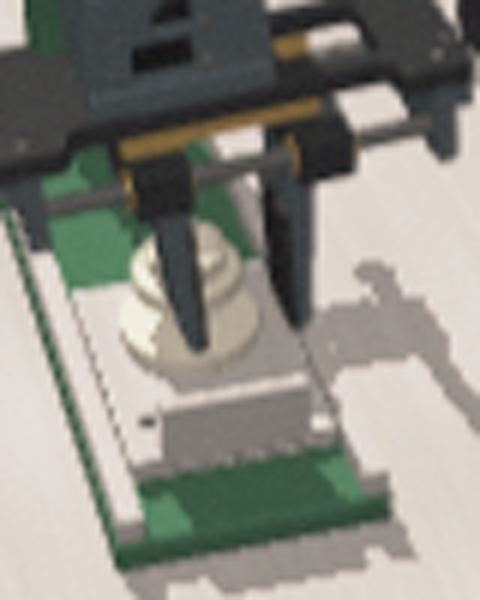

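Call:
arm_command(
  deltas=[
    [0,0.005,-0.003,0.043,0],
    [0,0.006,-0.003,0.043,0],
    [0,0.006,-0.003,0.043,0],
  ],
)

```text
time: 15.32
position: [507.5, -47.4, 54.7]
ee_rot: [175.6, 1.6, 90.0]
ft_force: [1.0, -0.5, 0.1]
opening: 0.013
```

Call:
arm_command(
  deltas=[
    [0,0.03,-0.002,0.001,0],
    [0,0.01,-0.001,0.001,0],
    [0,0.012,-0.001,0.001,0],
    [0,0.014,-0.001,0.001,0],
    [0,0.015,-0.001,0.001,0],
  ],
)

```text
time: 15.95
position: [501.1, 35.6, 45.1]
ee_rot: [175.7, 1.6, 89.9]
ft_force: [1.2, -3.1, 1.3]
opening: 0.004
```

Call:
arm_command(
  deltas=[
    [0,0.016,0,-0.006,0],
    [0,0.016,0,-0.001,0],
    [0,0.016,0,0,0],
    [0,0.015,0,0,0],
    [0,0.01,0,0.0,0],
  ],
)

```text
time: 16.58
position: [500.2, 113.8, 50.8]
ee_rot: [175.6, 1.6, 90.0]
ft_force: [0.6, -2.7, 1.6]
opening: 0.006
```

Call:
arm_command(
  deltas=[
    [0,0.008,0,0,0],
    [0,0.006,0,0,0],
  ],
)

```text
time: 16.82
position: [500.2, 128.9, 50.3]
ee_rot: [175.6, 1.6, 90.0]
ft_force: [1.0, -4.4, 1.9]
opening: 0.001
```

Call:
arm_command(
  deltas=[
    [0,0.004,0,0,0],
  ],
)

```text
time: 16.95
position: [499.9, 129.9, 50.4]
ee_rot: [175.8, 1.9, 90.2]
ft_force: [9.7, -98.8, 25.6]
opening: 0.005
```

Call:
arm_command(
  deltas=[
    [0,0.004,0,0,0],
  ],
)

```text
time: 17.08
position: [500.0, 129.7, 50.5]
ee_rot: [175.9, 2.3, 90.2]
ft_force: [10.4, -82.0, 17.6]
opening: 0.003
```

Call:
arm_command(
  deltas=[
    [0,-0.02,0,0,0],
    [0,-0.04,0,-0.01,0],
    [0,-0.03,0,-0.06,0],
    [0,0,0,-0.06,0],
    [0,0,0,-0.06,0],
  ],
)

```text
time: 17.7
position: [484.6, 45.1, 240.3]
ee_rot: [176.4, 2.3, 90.1]
ft_force: [0.6, 0.9, 0.0]
opening: -0.0
```

```bash
python3 -c "
from h import *
plan([(560,60,385,90),(605,240,385,90),(605,235,302,90)])
import numpy as np
for e in range(55,-14,-6):
  r=np.radians(e);print(e,round(269-135*np.cos(r)+7*np.sin(r)+16,1),round(178+135*np.sin(r)+7*np.cos(r)+14,1))
a=viewer.snapshot('side');crop(a,250,90,345,250,3.7,'s7')"
```

```text
t 17.7 [484.6  45.1 240.3] [176.39   2.3   90.06] F [0.6 0.9 0. ] op -0.0
[np.float64(0.0049), np.float64(0.0251), np.float64(-0.0482), np.float64(0.0)]
[np.float64(0.0049), np.float64(0.0251), np.float64(-0.0482), np.float64(0.0)]
[np.float64(0.0049), np.float64(0.0251), np.float64(-0.0482), np.float64(0.0)]
--
[np.float64(0.045), np.float64(0.0112), np.float64(-0.0), np.float64(-0.0)]
[np.float64(0.045), np.float64(0.0112), np.float64(-0.0), np.float64(-0.0)]
[np.float64(0.045), np.float64(0.0112), np.float64(-0.0), np.float64(-0.0)]
[np.float64(0.045), np.float64(0.0112), np.float64(-0.0), np.float64(-0.0)]
--
[np.float64(-0.0025), np.float64(0.0), np.float64(0.0415), np.float64(-0.0)]
[np.float64(-0.0025), np.float64(0.0), np.float64(0.0415), np.float64(-0.0)]
--
55 213.3 306.6
49 201.7 298.5
43 191.0 289.2
37 181.4 278.8
31 172.9 267.5
25 165.6 255.4
19 159.6 242.6
13 155.0 229.2
7 151.9 215.4
1 150.1 201.4
-5 149.9 187.2
-11 151.1 173.1
```

View pics/s7.png

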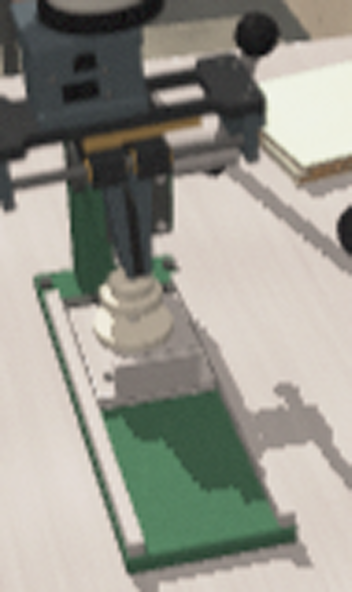

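Call:
arm_command(
  deltas=[
    [0,0.003,0.029,-0.048,0],
    [0,0.003,0.029,-0.048,0],
    [0,0.003,0.029,-0.048,0],
    [0,0.045,0.013,0,0],
    [0,0.045,0.013,0,0],
  ],
)

```text
time: 18.38
position: [590.8, 151.3, 401.4]
ee_rot: [175.5, 2.2, 89.7]
ft_force: [0.7, -0.5, -0.4]
opening: 0.009
```

```bash
python3 -c "
from h import *
plan([(604,240,385,90)])"
```

```text
t 18.375 [590.8 151.3 401.4] [175.54   2.15  89.74] F [ 0.7 -0.5 -0.4] op 0.8
[np.float64(0.0444), np.float64(0.0064), np.float64(0.0082), np.float64(-0.1)]
[np.float64(0.0443), np.float64(0.0065), np.float64(0.0082), np.float64(-0.1)]
--
```

Call:
arm_command(
  deltas=[
    [0,0.044,0.005,0.0,0],
    [0,0.044,0.005,0.005,0],
    [0,0.001,-0.003,0.045,0],
    [0,0.001,-0.003,0.045,0],
    [0,0.0,-0.001,0.001,0],
  ],
)

```text
time: 19.0
position: [602.2, 244.6, 299.7]
ee_rot: [175.5, 2.1, 89.9]
ft_force: [-0.7, 0.4, -0.1]
opening: 0.007
```

Call:
arm_command(
  deltas=[
    [0,-0.025,0.001,0.001,0],
    [0,-0.018,0.0,0.002,0],
    [0,-0.0105,-0.001,0.01,0],
    [0,-0.009,-0.001,0.011,0],
  ],
)

```text
time: 19.5
position: [605.1, 180.3, 283.0]
ee_rot: [175.2, 1.9, 89.8]
ft_force: [-1.1, 1.4, 2.5]
opening: 0.006
```

Call:
arm_command(
  deltas=[
    [0,-0.007,-0.001,0.014,0],
    [0,-0.0065,-0.001,0.013,0],
    [0,-0.0055,-0.001,0.0135,0],
  ],
)

```text
time: 19.88
position: [605.8, 158.3, 240.8]
ee_rot: [175.1, 2.0, 89.8]
ft_force: [-2.4, -0.4, 5.5]
opening: 0.007
```

Call:
arm_command(
  deltas=[
    [0,-0.003,-0.001,0.014,0],
    [0,-0.002,-0.001,0.0145,0],
  ],
)

```text
time: 20.12
position: [605.9, 151.2, 210.2]
ee_rot: [175.2, 2.0, 89.8]
ft_force: [-0.9, -0.9, 4.6]
opening: 0.005
```

Call:
arm_command(
  deltas=[
    [0,-0.004,-0.001,0.01,0],
    [0,-0.004,-0.001,0.008,0],
  ],
)

```text
time: 20.38
position: [605.4, 142.7, 190.6]
ee_rot: [175.2, 1.9, 89.8]
ft_force: [-0.2, 3.8, 6.3]
opening: 0.006
```

Call:
arm_command(
  deltas=[
    [0,-0.002,-0.001,0.007,0],
  ],
)

```text
time: 20.5
position: [605.2, 140.5, 183.1]
ee_rot: [175.2, 1.9, 89.8]
ft_force: [-1.1, 3.8, 5.7]
opening: 0.006
```

Call:
arm_command(
  deltas=[
    [0,0,-0.001,0.004,0],
  ],
)

```text
time: 20.62
position: [605.1, 140.5, 178.8]
ee_rot: [175.1, 1.9, 89.8]
ft_force: [-0.9, 3.7, 18.1]
opening: 0.002
```

Call:
arm_command(
  deltas=[
    [0,0,-0.001,0.004,0],
  ],
)

```text
time: 20.75
position: [605.6, 140.8, 176.4]
ee_rot: [175.0, 1.8, 89.8]
ft_force: [-16.5, 1.8, 46.9]
opening: 0.002
```

Call:
arm_command(
  deltas=[
    [0,0.003,0,-0.012,0],
    [0,0.006,0.001,-0.014,0],
    [0,0.004,0.001,-0.014,0],
    [0,0.005,0.001,-0.014,0],
    [0,0.006,0.001,-0.014,0],
  ],
)

```text
time: 21.38
position: [603.3, 167.3, 245.4]
ee_rot: [175.1, 1.9, 89.8]
ft_force: [0.7, -0.7, 0.8]
opening: 0.011
```

Call:
arm_command(
  deltas=[
    [0,0.008,0.001,-0.014,0],
    [0,0.01,0.001,-0.013,0],
    [0,0.011,0.001,-0.012,0],
    [0,0.013,0.001,-0.01,0],
    [0,0.014,0.001,-0.008,0],
  ],
)

```text
time: 22.0
position: [603.2, 229.4, 304.8]
ee_rot: [175.1, 1.8, 89.8]
ft_force: [-0.1, 0.5, -0.6]
opening: 0.004
```

Clear of the lever. Lift up and away, then check.

Call:
arm_command(
  deltas=[
    [0,0.015,0.002,-0.03,0],
    [0,0,0.003,-0.055,0],
    [0,-0.03,0.003,-0.04,0],
    [0,-0.06,0,0,0],
    [0,-0.06,0,0,0],
  ],
)

```text
time: 22.62
position: [599.7, 103.0, 438.6]
ee_rot: [175.2, 1.9, 90.2]
ft_force: [0.7, -0.4, 0.3]
opening: 0.003
```

Call:
arm_command(
  deltas=[
    [0,-0.06,0,0,0],
    [0,-0.06,0,0,0],
    [0,-0.06,0,0,0],
    [0,-0.06,0,0,0],
    [0,0,0,0,0],
  ],
)

```text
time: 23.25
position: [600.3, -144.7, 447.7]
ee_rot: [175.2, 1.9, 90.1]
ft_force: [0.2, 0.6, 0.3]
opening: 0.003
```

```bash
python3 -c "
from h import *
plan([])
a=viewer.snapshot('side');b=viewer.snapshot('top')
cv2.imwrite('pics/full.png',a[:,:,::-1])
A=cv2.resize(a[90:240,250:345],None,fx=4,fy=4,interpolation=cv2.INTER_CUBIC)
B=cv2.resize(b[120:330,130:470],(400,247),interpolation=cv2.INTER_CUBIC);C=cv2.resize(a,(400,250))
B=np.vstack([B,C,np.zeros((103,400,3),np.uint8)])
cv2.imwrite('pics/fin.png',np.hstack([A,B])[:,:,::-1])"
```

```text
t 23.25 [ 600.3 -144.7  447.7] [175.22   1.9   90.13] F [0.2 0.6 0.3] op 0.3
```

View pics/fin.png

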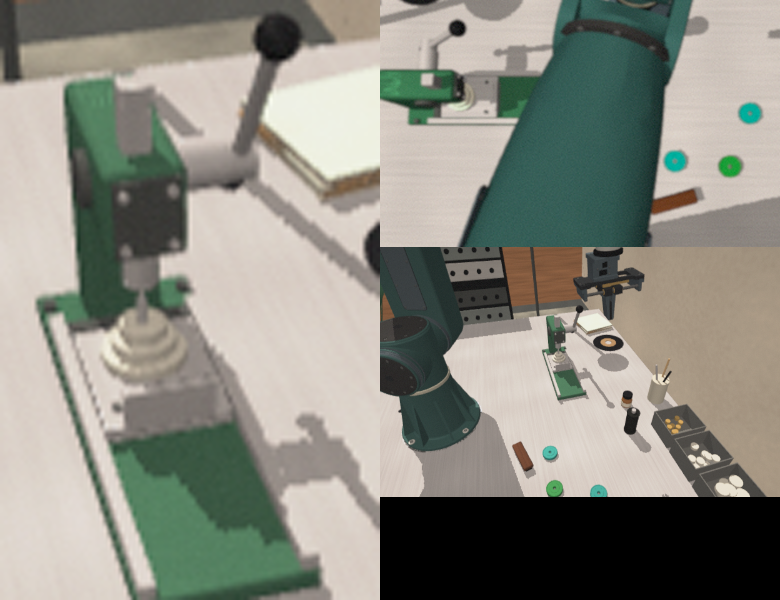

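```bash
python3 -c "
from bench import workorder; print(workorder.finish_job())"
```

```text
the job is handed in; nothing more can be done
None
```

The job is handed in. I threaded the wide adapter and then the narrow one onto the arbor pin and pushed the table home. I pulled the lever down until it stopped hard, then guided it back up and moved the arm clear.

**Last checks:**
- **Stack:** the final picture shows both adapters closed up on the collar, wide below narrow, with the pin standing out above them.
- **Press stroke:** the lever stopped hard at about the angle given for the seated pair (about 1.13 rad). Fz reached 47 N there.
- **Table and lever:** the table sits under the ram and the lever is back at rest.
- **Bystanders:** the jar, weight, brush and coloured rings look unmoved by eye. I did not re-measure them.
- **Arm:** nothing is touching it. The job took about 23 s of the 72 s.

**Things that did not go cleanly:**
- The wrist force peaked at about 99 N when the table met its stop, under the 120 N limit.
- The tool drifted to about 5° of tilt over the run. This could not be corrected with the available moves, but it did not stop either adapter threading.
- Single-view readings of the pin's y-position differed by about 4 mm. For the second adapter I used the position at which the first had threaded.

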